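Clamp the seal blank in the torque-limited engraving vice

ROBOT

A 6-joint arm with a two-finger parallel gripper is mounted at the origin on the work surface. World frame = base frame: x ahead of the robot, y to its left, z up, the work surface at z = 0. Lengths are in mm, angles in degrees, forces in N, time in s.
With the tool pointing down it reaches from about 350 to 850 mm from the base axis. Payload 8.1 kg.
Tool frame: the origin (TCP) lies at the very end of the fingers, on their centre line; the grasp point (between the pads) lies 19 mm behind it; z points along the fingers, y is the direction in which the jaws open and shut (so a half turn about z gives the same grasp; the last joint's range is limited). The gripper opens to 85 mm and grips with 20 to 120 N. Pads are 22 mm wide; open, the fingers measure 114 mm over their backs; the gripper's body (76 mm by 85 mm) begins 54 mm behind the grasp point. The pads swing forward as they close: fully open they stand 13 mm farther back than shut.
Start: joints at [58.877, 7.471, 85.268, -0, 87.261, -4.893], TCP at [265.166, 538.231, 231.292] pointing down, gripper open.
Joint ranges: [-169.43, 169.43], [-51.17, 129.36], [1.28, 143.12], [-76.62, 256.62], [0, 156.53], [-152.29, 152.29]. Speed limits (degrees/s): [136.94, 136.94, 159.86, 180, 180, 180].

INTERFACE

Orientations are given as [roll, pitch, yaw] about the fixed x, y, z axes, in that order (R = Rz(yaw) Ry(pitch) Rx(roll)).
In Python, from bench import r gives the robot as it stands.
- The arm moves only by the shell command python3 -m jog 'ROWS' [OPENING] [FORCE]. ROWS is JSON, a list of rows, each a list of 6 numbers: the shift along the tool's x, y, z normalised to -1 to 1, where 1 is 0.25 m, then the turn, a rotation vector about the tool's x, y, z normalised to -1 to 1, where 1 is pi rad. In form: [[x, y, z, ax, ay, az], ...]. A call has 1 to 10 rows; each row is the pose to reach, as a shift and turn from the pose commanded when the call began, along the tool's axes at that moment, turning the shorter way round; what a row does not reach only later rows make up. A row lasts 1/10 s, in which the tool goes at most 50 mm and 8.59 degrees, less where a joint would pass 70% of its speed; a pose out of reach is approached as far as the arm can. A call with a number of a shift or a turn outside -1 to 1 is refused whole. A call with a gripper value outside its range is refused whole. OPENING is the opening, from 0 (shut) to 1 (fully open), set as the call begins (- or left out, the last holds). The fingers move at their own pace and stop on an object; FORCE is the grip in N (left out, the last holds). Time passes only in rows, so rows that repeat a pose let the fingers close. It gives the time, the measured TCP pose, the force and the opening at its end, in the units of the state.
- r.sense(): the state, without advancing time (a new reading comes with each control period).
- r.snapshot(name): name is "side" or "top" or "wrist"; returns a dict with "pixels" (400x640x3 uint8, red, green, blue), "intrinsics" (3x3 intrinsics, pixels), "extrinsics" (4x4, takes a point from camera to world coordinates). Camera axes: x right, y down, z forward; pixel columns grow to the right and rows downward; lengths in mm; the calibration is good to about 2 mm. A picture is of the moment at which its call begins. There is no depth.
- r.hand_in(): hands the job in, once; it reports no verdict.
The state is a dict: "time": time; "joint_pos": joint angles; "qd": joint speeds; "joint_efforts": joint torques, N m; "tool_pos": TCP position; "tcp_rot": TCP orientation; "ft_force": force on the tool from outside, world axes, zero at the start; "wrist_torque": the same for the moment, N m; "finger_gap": finger opening in mm.
Only numpy, scipy, OpenCV 4.12 (cv2) and the standard library are available. Lean on these libraries where they do the work, as an engineer would, in place of code of your own. Each camera call takes 0.05 s, during which the arm holds its last target.

TASK

Stand the brass seal blank upright on the bed of the engraving vice, midway along the jaws with its two broad faces towards them, and let go of it. Then turn the vice's black knob clockwise until the jaw has closed on the blank and the knob's slip clutch clicks once: stop at that first click, well before a second one, and let go of the knob, leaving the blank held upright on the bed. Set the blank down gently and leave the green stone seal, the jar and the graver where they are.

Things in the scene. Friction and masses are not known exactly. Their poses are not given: they have to be found in the camera images.
- seal_mid (a point): centre (half-way up) of the loose brass seal blank: an upright block 30 mm along its x, 22 mm along its y, 58 mm tall (z up), about 320 g, dark band near the top; 29 mm above its underside. It starts standing on the bench. Its broad faces (30 x 58 mm) are those across its y axis. A green stone block of the same size is a bystander
- bed_mid (a point): point on the upper surface of the vice's aluminium bed, 38 mm above the bench, where the middle of the blank's underside should go; it lies 16 mm from the fixed jaw's face. x runs along the jaws (parallel to their faces), y points from the moving jaw to the fixed jaw, z up. The vice is fixed on a round wooden block of 224 mm diameter and 22 mm height
- bed: the bed plate of the vice, on which the blank stands (same axes as bed_mid)
- fixed_jaw_face (a point): top edge, middle, of the fixed jaw's gripping face, 62 mm above the bench; the steel jaw is 44 mm long (x), 16 mm thick, reaching away to +y, and stands 24 mm above the bed (same axes as bed_mid)
- jaw_face (a point): top edge, middle, of the moving jaw's sprung steel pad (44 mm long; pad and jaw reach 22 mm to -y; same height and axes; springy over 3 mm). It starts 27 to 32 mm from the fixed face and closes (+y) when the knob is turned clockwise seen from above, sliding the blank against the fixed jaw. The knob turns about 0.5 to 1.6 rad before the blank is tight
- jaw: the moving jaw with its sprung pad (5 N at first touch, 20 N fully pressed), driven by the screw; its origin is at the foot of the pad's face
- knob_grip (a point): point on the knob's vertical axis at the height to grip, 86 mm above the bench. Here the knob is an upright black bar, 40 mm along its x, 14 mm along y, its top 15 mm above this point, its lower end 21 mm below, where a round skirt of 37 mm diameter begins. Grip it across the 14 mm. The axis is 101 mm from bed_mid, to its -y side
- knob: the whole knob (origin at skirt's foot). Free turning takes 0.16 N m. With the jaw tight the torque climbs to about 0.34 N m, the clutch slips and the torque drops well below free turning: the click. (Read at rest between small steps, friction partly hides: a rise of 0.15 or more, then a fall of 0.13 or more.) It then tends to hop to its next rest, 0.70 rad of slip on. Turning back does not slip
- knob_mark (a point): white pointer mark on the knob, 22 mm from the knob's axis, turning with the knob (it lies to the -x of knob_grip)
- collar_mark (a point): red mark on the brass collar under the knob (54 mm diameter), 22 mm from the axis, turning with the screw. At the start it lies under the white mark; the slipping knob carries the white mark ahead of it: before a click they are under 5 mm apart, after one 6 to 17 mm (usually 15), after two about 28 mm
- stone: bystander: a green stone seal, 30 x 22 x 58 mm, standing on the bench (origin at the middle of its underside); leave it
- jar: bystander: a closed amber glass jar, 52 mm in diameter, 60 mm tall (origin at the middle of its underside); leave it
- graver: bystander: a graver with a wooden handle, 150 mm long, lying on the bench; leave it
Things that resemble listed ones, but are neither listed nor needed, are in the scene too. Several things look just like the part that bears seal_mid: the one meant starts nearest to the robot's base. Leave any blue look-alike of the part that bears bed_mid alone.

How it is judged:
By the outcome, as a careful person would: the job done as asked, in the order asked, and still so for the second after the job is handed in, with the robot touching nothing.
It also fails if it takes over 72 s, if anything falls off the work surface, if the arm or the gripper's body presses on something with over 40 N, if the wrist force passes 120 N, or if a joint passes its speed limit or range.

## Working session

There is one attempt and no reset: what is moved stays moved. The work goes in short steps, Python scripts to look and compute and a shell command to move; the robot and the scene stay as the last step left them, time stands still between calls to the robot, and variables do not carry over. Pictures are saved under pics/ and viewed, and the job is handed in when it is done.

```bash
ls; mkdir -p pics
python3 - <<'E'
from bench import r
import cv2
s=r.sense(); print(s)
for n in ["side","top","wrist"]:
    d=r.snapshot(n); cv2.imwrite(f"pics/{n}0.png",d["pixels"][:,:,::-1]); print(n,d["intrinsics"].tolist(),d["extrinsics"].round(4).tolist())
E
```

```text
pics
{'time': 0.0, 'joint_pos': array([ 5.88757215e+01,  7.51434346e+00,  8.53311952e+01,  1.19132650e-03,
        8.72601192e+01, -4.89256059e+00]), 'qd': array([-0.0151809 ,  0.11235834, -0.02701624,  0.00140891,  0.03640679,
       -0.03560158]), 'joint_efforts': array([ 3.17658414e-03, -5.69415128e+01, -5.00544369e+01,  1.69812017e-05,
        1.52349402e-02, -3.95565462e-05]), 'tool_pos': array([264.88301031, 537.74863834, 230.23402859]), 'tcp_rot': array([-1.79894829e+02, -1.01968159e-02,  1.53768215e+02]), 'ft_force': array([-0.58960513,  0.30684662, -0.05337052]), 'wrist_torque': array([ 0.013584  ,  0.01182618, -0.01717468]), 'finger_gap': 85.41413237024433}
side [[463.72545882061, 0.0, 326.4312160988574], [0.0, 463.72545882061, 198.93815513915692], [0.0, 0.0, 1.0]] [[0.8502, -0.4008, 0.3414, 145.3755], [-0.5264, -0.6591, 0.5372, -542.8803], [0.0097, -0.6364, -0.7713, 839.0972], [0.0, 0.0, 0.0, 1.0]]
top [[515.7596864480108, 0.0, 323.8712068980854], [0.0, 515.7596864480108, 197.8908407465776], [0.0, 0.0, 1.0]] [[0.0296, -0.9871, 0.1574, 251.5797], [-0.9994, -0.0317, -0.0108, -11.834], [0.0156, -0.157, -0.9875, 1538.245], [0.0, 0.0, 0.0, 1.0]]
wrist [[326.555467731377, 0.0, 320.8029291096912], [0.0, 326.555467731377, 200.15896120450046], [0.0, 0.0, 1.0]] [[0.442, 0.8657, 0.2349, 205.3091], [0.897, -0.4259, -0.1184, 567.133], [-0.0025, 0.263, -0.9648, 373.8914], [0.0, 0.0, 0.0, 1.0]]
```

View pics/side0.png

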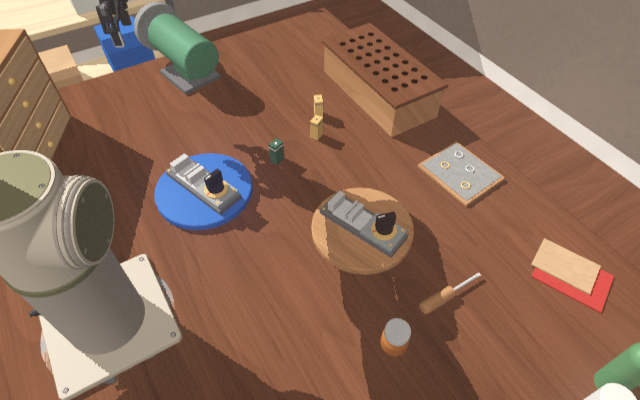

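View pics/top0.png

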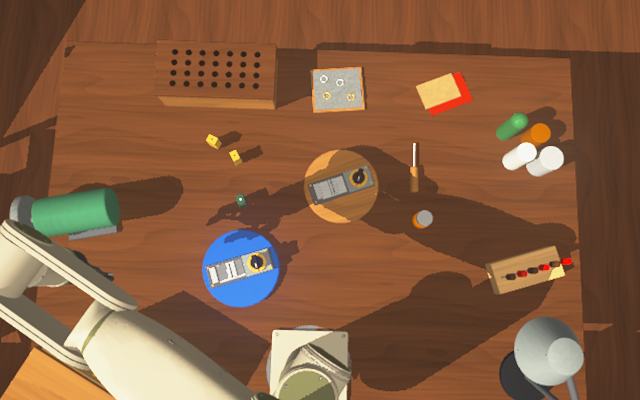

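View pics/wrist0.png

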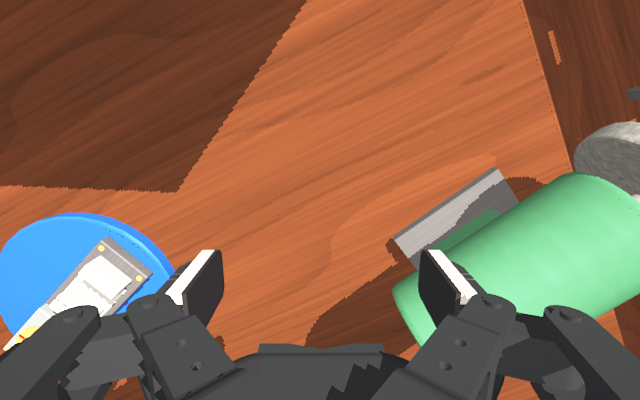

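Both views show two brass blanks, at about (235,156) and (213,141) in the top view. The vice on the wooden block is at about (341,186), with a blue look-alike beside it. I'll zoom in next.

```bash
cat > h.py <<'E'
import numpy as np, cv2, pickle
from scipy.spatial.transform import Rotation as Ro
from scipy.optimize import least_squares
from bench import r
def ray(d,p):
    K=np.array(d["intrinsics"]);T=np.array(d["extrinsics"])
    v=T[:3,:3]@np.linalg.solve(K,[p[0],p[1],1.]); return T[:3,3],v/np.linalg.norm(v)
def atz(d,p,z):
    o,v=ray(d,p); return o+v*(z-o[2])/v[2]
def tri(obs):
    A=np.zeros((3,3));b=np.zeros(3)
    for d,p in obs:
        o,v=ray(d,p);M=np.eye(3)-np.outer(v,v);A+=M;b+=M@o
    x=np.linalg.solve(A,b)
    return x,[round(float(np.linalg.norm((np.eye(3)-np.outer(v,v))@(x-o))),2) for o,v in (ray(d,p) for d,p in obs)]
def proj(d,X):
    K=np.array(d["intrinsics"]);T=np.array(d["extrinsics"])
    c=(np.atleast_2d(X)-T[:3,3])@T[:3,:3]; q=c@K.T; return q[:,:2]/q[:,2:]
def snap(n,tag):
    d=r.snapshot(n); pickle.dump({k:np.array(v) for k,v in d.items()},open(f"pics/{tag}.pkl","wb"))
    cv2.imwrite(f"pics/{tag}.png",np.array(d["pixels"])[:,:,::-1]); return d
def load(tag): return pickle.load(open(f"pics/{tag}.pkl","rb"))
def crop(tag,x0,y0,w,h,s,out):
    im=load(tag)["pixels"][y0:y0+h,x0:x0+w,::-1]
    cv2.imwrite(f"pics/{out}.png",cv2.resize(np.ascontiguousarray(im),None,fx=s,fy=s,interpolation=cv2.INTER_CUBIC))
def cmd(target,R):
    "shift & turn in tool axes normalised, from measured pose"
    s=r.sense(); R0=Ro.from_euler('xyz',s["tcp_rot"],degrees=True)
    t=R0.inv().apply(np.array(target)-s["tool_pos"])/250; a=(R0.inv()*R).as_rotvec()/np.pi
    return t.round(4),a.round(4)
E
python3 - <<'E'
from h import *
snap("side","s1");snap("top","t1")
crop("s1",240,80,200,190,4,"s1c"); crop("t1",190,110,200,130,4,"t1c")
E
```

```text
(no output)
```

View pics/s1c.png

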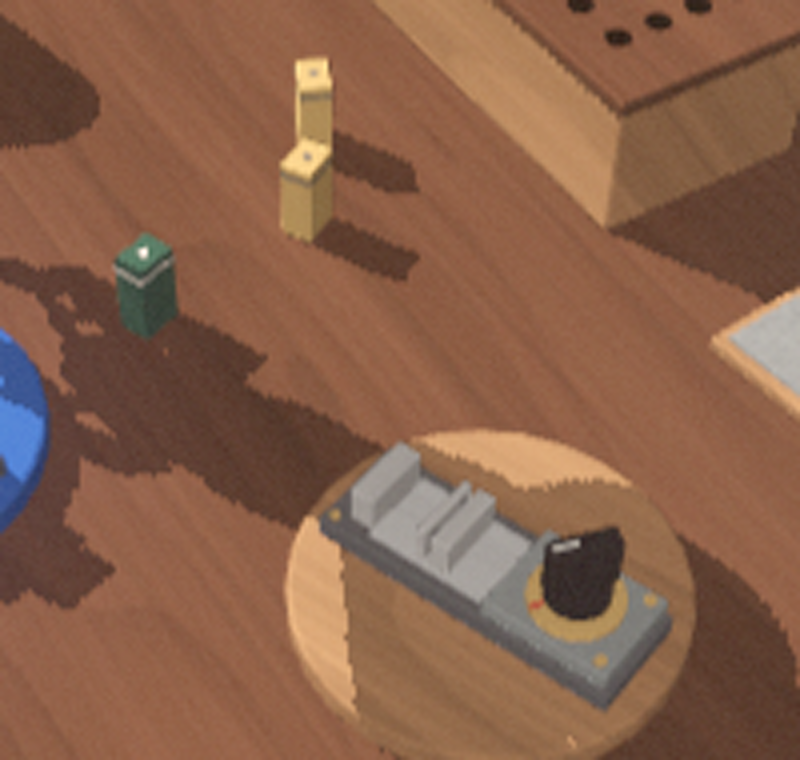

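View pics/t1c.png

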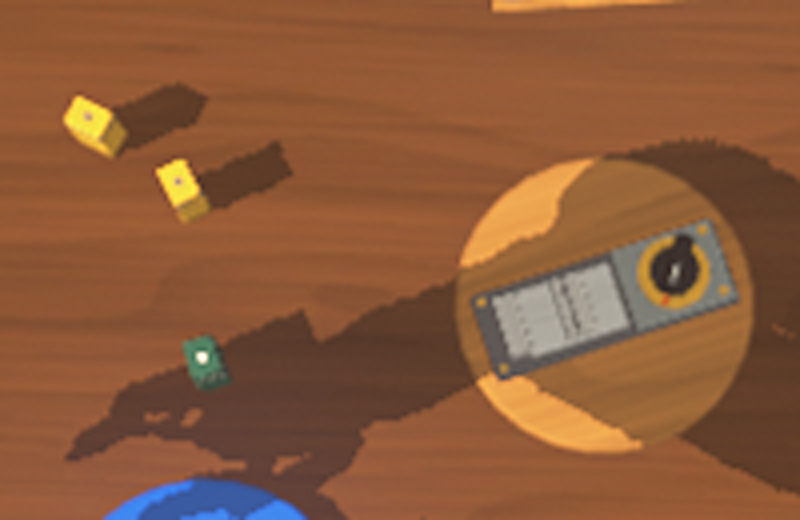

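Run:
```python
from h import *
s=load("s1");t=load("t1")
S=lambda x,y:(s,(240+x/4-.4,80+y/4-.4)); T=lambda x,y:(t,(190+x/4-.4,110+y/4-.4))
for n,a,b in [("blank1 top",(307,157),(178,181)),("blank2 top",(313,73),(88,117)),("stone top",(143,253),(202,357)),
 ("knob white",(566,546),(674,275)),("red",(536,605),(666,299)),("screw near knob R",(651,600),(704,229)),("screw nr",(600,661),(725,288)),("screw far",(336,514),(482,301))]:
    x,e=tri([S(*a),T(*b)]); print(n,x.round(1),e,np.hypot(x[0],x[1]).round(0))
```

```text
blank1 top [607.6 239.1  58.2] [0.61, 0.61] 653.0
blank2 top [653.3 307.7  59.9] [0.65, 0.65] 722.0
stone top [477.2 214.3  58.9] [0.45, 0.45] 523.0
knob white [ 541.  -123.6  101.3] [1.1, 1.1] 555.0
red [ 530.9 -121.    55.3] [0.21, 0.21] 545.0
screw near knob R [ 585.  -148.3   52.9] [0.08, 0.08] 604.0
screw nr [ 541.1 -164.4   50.8] [0.61, 0.61] 565.0
screw far [518.   20.7  -5. ] [19.2, 19.2] 518.0
```

Run:
```python
from h import *
print(cmd([650,262,220],Ro.from_euler('xyz',[180,0,207],degrees=True)))
print(cmd([457,400,220],Ro.from_euler('xyz',[180,0,153.77],degrees=True)))
```

```text
(array([-1.8693, -0.3098,  0.0432]), array([-3.000e-04, -2.000e-04, -2.957e-01]))
(array([-0.9328, -0.1558,  0.0431]), array([-0.0003, -0.    ,  0.    ]))
```

```bash
python3 -m jog '[[-0.2,-0.03,0,0,0,-0.04],[-0.4,-0.06,0,0,0,-0.08],[-0.6,-0.09,0.02,0,0,-0.12],[-0.8,-0.13,0.04,0,0,-0.16],[-0.93,-0.155,0.04,0,0,-0.16]]'
python3 - <<'E'
from h import *
print(cmd([650,262,220],Ro.from_euler('xyz',[180,0,207],degrees=True)))
E
```

```text
time: 0.75
tool_pos: [458.4, 398.3, 220.4]
tcp_rot: [-179.9, -0.0, -177.2]
ft_force: [0.6, 0.3, 0.1]
finger_gap: 85.1
(array([-0.7392, -0.5815,  0.0016]), array([-0.0003, -0.0003, -0.1346]))
```

```bash
python3 -m jog '[[-0.15,-0.12,0,0,0,-0.03],[-0.3,-0.24,0,0,0,-0.06],[-0.45,-0.36,0,0,0,-0.1],[-0.6,-0.48,0,0,0,-0.13],[-0.74,-0.58,0,0,0,-0.135],[-0.74,-0.58,0,0,0,-0.135],[-0.74,-0.58,0,0,0,-0.135]]'
python3 - <<'E'
from h import *
snap("wrist","w1")
E
```

```text
time: 1.45
tool_pos: [648.4, 263.1, 220.3]
tcp_rot: [180.0, -0.1, -153.3]
ft_force: [-0.6, 0.3, 0.0]
finger_gap: 85.1
```

View pics/w1.png

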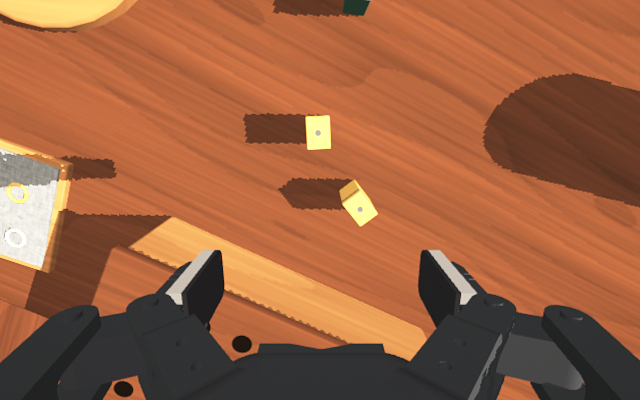

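Run:
```python
from h import *
crop("w1",280,95,80,70,8,"w1c")
```

```text
(no output)
```

View pics/w1c.png

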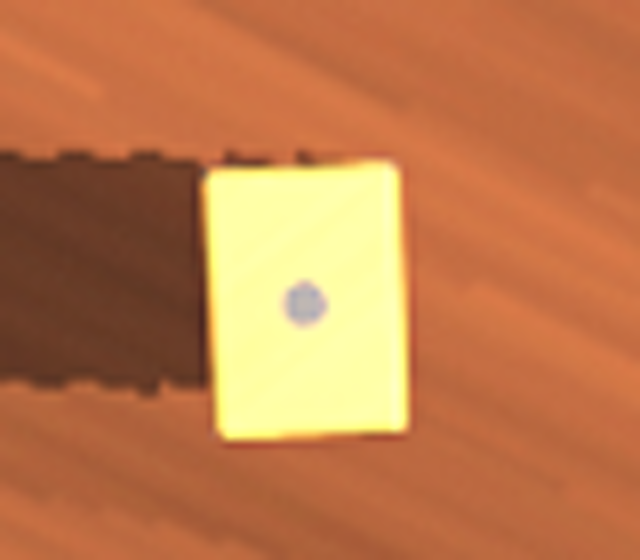

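Run:
```python
from h import *
d=load("w1");s=load("s1");t=load("t1")
P=lambda x,y:(280+x/8-.44,95+y/8-.44)
c=[atz(d,P(*p),58) for p in [(204,167),(400,162),(407,435),(217,438)]]
for i in range(4): e=c[(i+1)%4]-c[i]; print(c[i].round(1),np.linalg.norm(e).round(1),np.degrees(np.arctan2(e[1],e[0])).round(1))
print(np.mean(c,0),atz(d,P(304,303),58))
print(tri([(d,P(304,303)),(s,(316.4,118.9))]),tri([(d,P(304,303)),(s,(316.4,118.9)),(t,(234.1,154.9))]))
# vice look
print(cmd([590,10,260],Ro.from_euler('xyz',[180,0,198.5],degrees=True)))
```

```text
[598.4 221.5  58. ] 22.2 118.1
[587.9 241.1  58. ] 30.8 28.7
[614.9 255.9  58. ] 22.1 -62.4
[625.2 236.3  58. ] 30.6 -151.1
[606.62888024 238.69641013  58.        ] [606.8555469  238.41864509  58.        ]
(array([607.24360943, 238.15965477,  58.99818245]), [0.51, 0.51]) (array([607.13060189, 238.62537004,  58.71756467]), [0.38, 0.84, 0.76])
(array([ 0.6647, -0.8028, -0.157 ]), array([ 0.0002, -0.0003,  0.0462]))
```

```bash
python3 -m jog '[[0.13,-0.16,0,0,0,0.01],[0.26,-0.32,0,0,0,0.02],[0.4,-0.48,0,0,0,0.03],[0.53,-0.64,0,0,0,0.046],[0.66,-0.8,0,0,0,0.046],[0.66,-0.8,0,0,0,0.046],[0.66,-0.8,0,0,0,0.046],[0.66,-0.8,0,0,0,0.046]]'
python3 - <<'E'
from h import *
snap("wrist","w2")
print(cmd([590,-75,220],Ro.from_euler('xyz',[180,0,198.5],degrees=True)))
E
```

```text
time: 2.3
tool_pos: [591.1, 12.9, 221.7]
tcp_rot: [180.0, 0.1, -161.3]
ft_force: [0.3, -0.3, 0.3]
finger_gap: 85.7
(array([ 0.1178, -0.3328,  0.0058]), array([0.0002, 0.0002, 0.0011]))
```

View pics/w2.png

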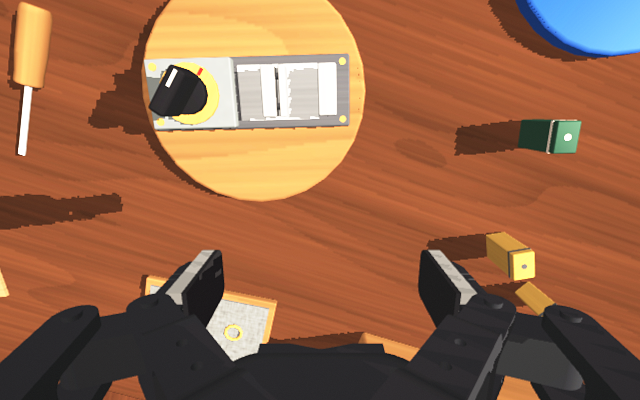

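```bash
python3 -m jog '[[0.06,-0.16,0,0,0,0],[0.12,-0.33,0,0,0,0],[0.12,-0.33,0,0,0,0],[0.12,-0.33,0,0,0,0]]'
python3 - <<'E'
from h import *
snap("wrist","w3")
crop("w2",130,40,240,110,3.3,"w2c")
crop("w3",240,20,240,150,3.3,"w3c")
E
```

```text
time: 2.75
tool_pos: [589.4, -75.7, 221.1]
tcp_rot: [180.0, 0.0, -161.4]
ft_force: [1.0, -0.3, 0.5]
finger_gap: 85.2
```

View pics/w2c.png

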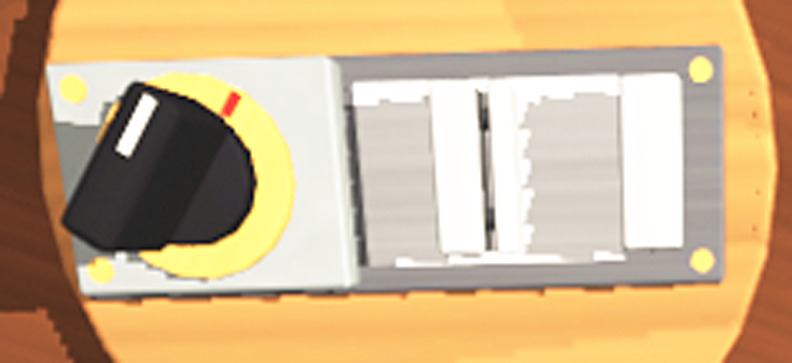

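View pics/w3c.png

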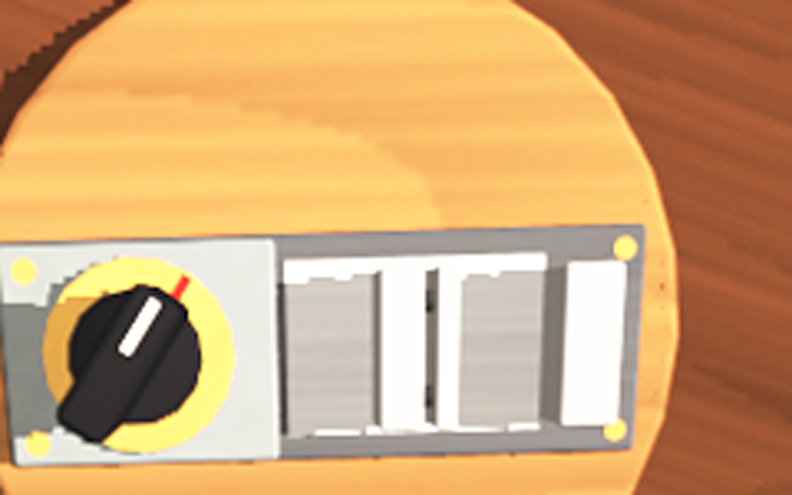

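View pics/w3.png

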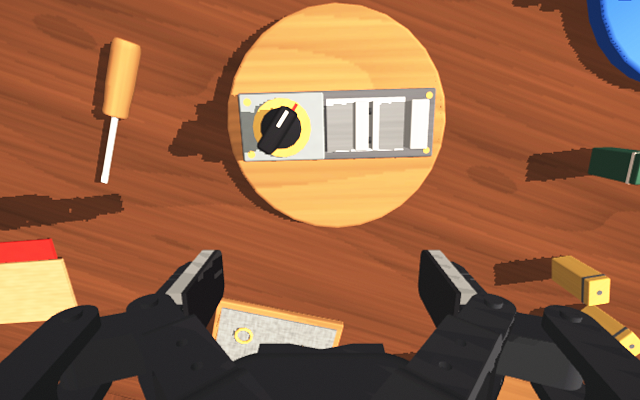

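Run:
```python
from h import *
a=load("w2");b=load("w3");s=load("s1")
A=lambda p:(a,(130+p[0]/3.3-.35,40+p[1]/3.3-.35)); B=lambda p:(b,(240+p[0]/3.3-.35,20+p[1]/3.3-.35))
L=[("fix top1",(622,77),(566,263)),("fix top2",(625,248),(563,424)),("fix back1",(682,75),(627,262)),("fix back2",(683,246),(617,425)),
("pad1",(515,82),(462,265)),("pad2",(520,250),(461,428)),("jaw back1",(432,84),(380,272)),("jaw back2",(441,251),(379,428)),
("scr1",(701,70),(626,248)),("scr2",(702,261),(615,430)),("scr3",(73,89),(23,270)),("scr4",(102,269),(38,443)),
("white in",(125,156),(127,352)),("white out",(149,96),(152,299)),("red in",(227,112),(175,298)),("red out",(236,95),(186,280)),("deck corner1",(338,60),(274,240)),("deck corner2",(356,290),(280,457))]
R={}
for n,p,q in L:
    x,e=tri([A(p),B(q)]);R[n]=x;print(n,x.round(1),e)
def ang(u,v): e=R[v]-R[u];return np.degrees(np.arctan2(e[1],e[0])).round(1),np.linalg.norm(e[:2]).round(1)
for u,v in [("fix top2","fix top1"),("fix back2","fix back1"),("pad2","pad1"),("jaw back2","jaw back1"),("scr1","scr3"),("scr2","scr4"),("scr2","scr1"),("white out","white in")]: print(u,v,ang(u,v))
print("collar",atz(*B((138,355)),55))
```

```text
fix top1 [490.6 -23.9  59.2] [0.12, 0.12]
fix top2 [531.3  -9.2  63.7] [0.3, 0.3]
fix back1 [485.4  -9.1  61.6] [0.12, 0.12]
fix back2 [526.3   5.5  62.4] [0.2, 0.2]
pad1 [500.4 -50.4  58.7] [0.25, 0.25]
pad2 [541.1 -35.9  64.9] [0.07, 0.07]
jaw back1 [508.6 -70.9  59.6] [0.4, 0.4]
jaw back2 [548.5 -56.8  60.2] [0.02, 0.02]
scr1 [479.2  -4.5  39.5] [0.06, 0.06]
scr2 [528.1  13.3  39.6] [0.05, 0.05]
scr3 [ 539.9 -164.6   51.4] [0.18, 0.18]
scr4 [ 584.7 -147.9   51.1] [0.12, 0.12]
white in [ 548.2 -125.4  101.8] [0.43, 0.43]
white out [ 534.2 -123.4  100.5] [0.08, 0.08]
red in [ 532.8 -121.8   56.4] [0.47, 0.47]
red out [ 527.6 -120.4   56.8] [0.18, 0.18]
deck corner1 [ 509.4 -101.    41.7] [0.0, 0.0]
deck corner2 [567.6 -79.6  44.4] [0.44, 0.44]
fix top2 fix top1 (np.float64(-160.2), np.float64(43.3))
fix back2 fix back1 (np.float64(-160.4), np.float64(43.4))
pad2 pad1 (np.float64(-160.4), np.float64(43.1))
jaw back2 jaw back1 (np.float64(-160.5), np.float64(42.4))
scr1 scr3 (np.float64(-69.2), np.float64(171.2))
scr2 scr4 (np.float64(-70.6), np.float64(170.8))
scr2 scr1 (np.float64(-160.0), np.float64(52.0))
white out white in (np.float64(-8.0), np.float64(14.1))
collar [ 551.37783182 -127.2214683    55.        ]
```

Run:
```python
from h import *
R=Ro.from_euler('xyz',[180,0,208.3],degrees=True)
print(cmd([606.8,238.5,110],R),cmd([606.8,238.5,29],R))
```

```text
(array([-0.4674,  1.1651,  0.4454]), array([ 0.0003,  0.    , -0.0536])) (array([-0.4674,  1.1648,  0.7694]), array([ 0.0003,  0.    , -0.0536]))
```

```bash
python3 -m jog '[[-0.1,0.18,0,0,0,-0.02],[-0.2,0.36,0,0,0,-0.04],[-0.27,0.55,0,0,0,-0.0536],[-0.35,0.74,0,0,0,-0.0536],[-0.42,0.92,0.1,0,0,-0.0536],[-0.467,1,0.2,0,0,-0.0536],[-0.467,1,0.3,0,0,-0.0536],[-0.467,1,0.3,0,0,-0.0536]]'
python3 - <<'E'
from h import *
R=Ro.from_euler('xyz',[180,0,208.3],degrees=True)
print(cmd([606.8,238.5,29],R))
E
```

```text
time: 3.6
tool_pos: [616.0, 200.5, 141.1]
tcp_rot: [179.9, -0.5, -151.5]
ft_force: [-0.7, 0.1, -0.2]
finger_gap: 85.4
(array([-0.0437,  0.1501,  0.4483]), array([ 0.0008, -0.0025,  0.0012]))
```

```bash
python3 -m jog '[[-0.044,0.15,0,0,0,0],[-0.044,0.15,0.1,0,0,0],[-0.044,0.15,0.1,0,0,0],[-0.044,0.15,0.1,0,0,0],[-0.044,0.15,0.1,0,0,0]]'
python3 - <<'E'
from h import *
R=Ro.from_euler('xyz',[180,0,208.3],degrees=True)
print(cmd([606.8,238.5,29],R)); snap("wrist","w4")
E
```

```text
time: 4.1
tool_pos: [612.7, 235.6, 123.1]
tcp_rot: [-180.0, 0.1, -151.8]
ft_force: [0.1, -0.3, 0.7]
finger_gap: 85.4
(array([0.0159, 0.0217, 0.3764]), array([-0.0002,  0.0006, -0.0005]))
```

View pics/w4.png

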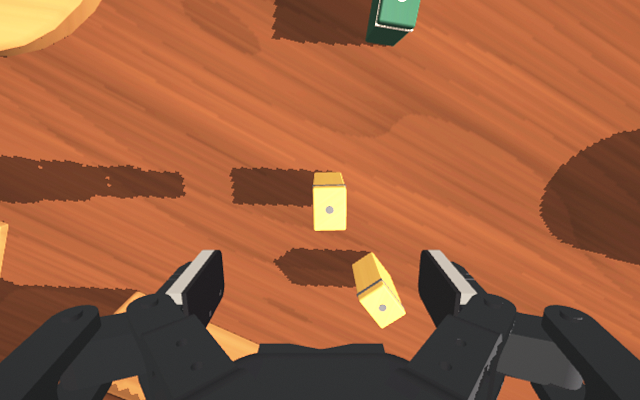

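Run:
```python
from h import *
a=load("w1");b=load("w4")
p=(280+304/8-.44,95+303/8-.44)
print(tri([(a,p),(b,(329.7,209.7))]), atz(b,(329.7,209.7),58))
c=[atz(b,q,58) for q in [(313.5,188),(345.5,188),(346.5,229.5),(314,230.5)]]
for i in range(4): e=c[(i+1)%4]-c[i]; print(c[i].round(1),np.linalg.norm(e).round(1),np.degrees(np.arctan2(e[1],e[0])).round(1))
s=r.sense(); T=s["tool_pos"]; print(proj(b,T),proj(b,[606.8,238.5,29]))
```

```text
(array([606.64766959, 238.44926993,  60.59074375]), [0.1, 0.1]) [607.2534964  238.96044426  58.        ]
[599.2 222.5  58. ] 21.0 118.2
[589.3 241.   58. ] 28.9 30.7
[614.2 255.7  58. ] 22.1 -59.9
[625.3 236.6  58. ] 29.6 -151.5
[[321.03737059 256.13056297]] [[328.49835576 197.65780299]]
```

```bash
python3 -m jog '[[0.016,0.022,0,0,0,0],[0.016,0.022,0.1,0,0,0],[0.016,0.022,0.2,0,0,0],[0.016,0.022,0.3,0,0,0],[0.016,0.022,0.37,0,0,0],[0.016,0.022,0.376,0,0,0],[0.016,0.022,0.376,0,0,0],[0.016,0.022,0.376,0,0,0]]'
python3 - <<'E'
from h import *
R=Ro.from_euler('xyz',[180,0,208.3],degrees=True)
print(cmd([607,238.6,29],R)); snap("wrist","w5")
E
```

```text
time: 4.95
tool_pos: [607.0, 239.1, 29.1]
tcp_rot: [-180.0, 0.1, -151.8]
ft_force: [0.2, -0.3, 0.4]
finger_gap: 85.6
(array([ 0.001 , -0.002 ,  0.0006]), array([-0.0002,  0.0008, -0.0004]))
```

View pics/w5.png

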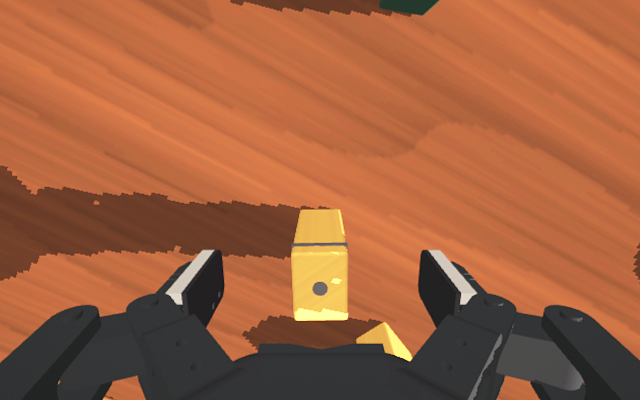

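```bash
python3 -m jog '[[0,0,0,0,0,0],[0,0,0,0,0,0],[0,0,0,0,0,0],[0,0,0,0,0,0],[0,0,0,0,0,0],[0,0,0,0,0,0],[0,0,0,0,0,0],[0,0,0,0,0,0]]' 0 45
python3 - <<'E'
from h import *
s=r.sense();print(s["ft_force"],s["wrist_torque"]);snap("wrist","w6")
E
```

```text
time: 5.8
tool_pos: [605.9, 238.8, 27.5]
tcp_rot: [-180.0, 0.0, -151.8]
ft_force: [-1.3, -0.5, 1.7]
finger_gap: 21.3
[-1.29143887 -0.48233554  1.6549198 ] [-9.72374168e-05  8.60681778e-02 -6.53317933e-03]
```

View pics/w6.png

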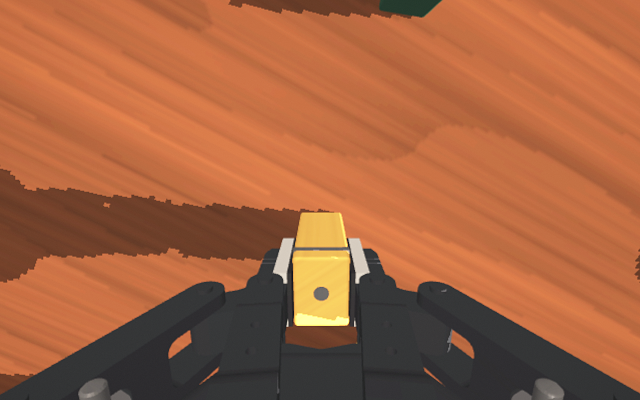

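```bash
python3 -m jog '[[0,0,-0.1,0,0,0],[0,0,-0.2,0,0,0],[0,0,-0.3,0,0,0],[0,0,-0.42,0,0,0],[0,0,-0.42,0,0,0],[0,0,-0.42,0,0,0]]'
python3 - <<'E'
from h import *
s=r.sense();print(s["ft_force"],s["wrist_torque"],s["finger_gap"])
R=Ro.from_euler('xyz',[180,0,199.8],degrees=True)
print(cmd([515.9,-30.2,130],R),cmd([540,100,130],R))
E
```

```text
time: 6.45
tool_pos: [605.9, 238.8, 132.1]
tcp_rot: [-180.0, 0.0, -151.8]
ft_force: [-0.1, -0.1, -2.8]
finger_gap: 21.0
[-0.05629692 -0.09114507 -2.76268019] [-0.03206072 -0.03058083  0.00190933] 21.027064457639106
(array([ 0.8264, -0.7777,  0.0081]), array([-0.    ,  0.0002,  0.0469])) (array([ 0.495 , -0.3645,  0.0083]), array([-0.    ,  0.0002,  0.0469]))
```

```bash
python3 -m jog '[[0.1,-0.09,0,0,0,0.005],[0.2,-0.19,0,0,0,0.01],[0.3,-0.28,0,0,0,0.015],[0.4,-0.38,0,0,0,0.02],[0.5,-0.47,0,0,0,0.03],[0.6,-0.56,0,0,0,0.035],[0.7,-0.66,0,0,0,0.04],[0.78,-0.735,0,0,0,0.0469],[0.826,-0.778,0.008,0,0,0.0469],[0.826,-0.778,0.008,0,0,0.0469]]';  python3 -m jog '[[0,0,0,0,0,0],[0,0,0,0,0,0],[0,0,0,0,0,0]]'
python3 - <<'E'
from h import *
s=r.sense();print(s["ft_force"],s["wrist_torque"],s["finger_gap"])
R=Ro.from_euler('xyz',[180,0,199.8],degrees=True)
print(cmd([515.9,-30.2,130],R))
snap("wrist","w7");snap("side","s7"); crop("s7",280,120,200,150,4,"s7c")
E
```

```text
time: 7.45
tool_pos: [514.1, -31.6, 128.1]
tcp_rot: [179.9, -0.2, -160.3]
ft_force: [-0.3, 0.1, -3.7]
finger_gap: 21.6
time: 7.75
tool_pos: [516.1, -29.3, 130.1]
tcp_rot: [180.0, -0.0, -160.1]
ft_force: [-0.0, -0.3, -3.1]
finger_gap: 21.3
[-0.00738865 -0.32407016 -3.05271782] [-0.0582646  -0.04684389  0.02954512] 21.34433260712358
(array([ 0.0019, -0.0032,  0.0003]), array([ 0.0001, -0.    ,  0.0004]))
```

View pics/w7.png

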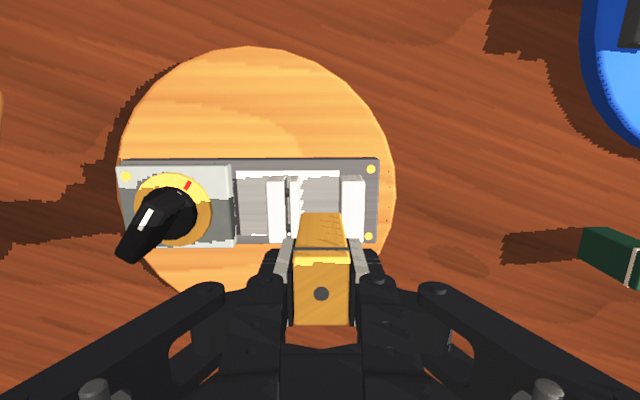

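View pics/s7c.png

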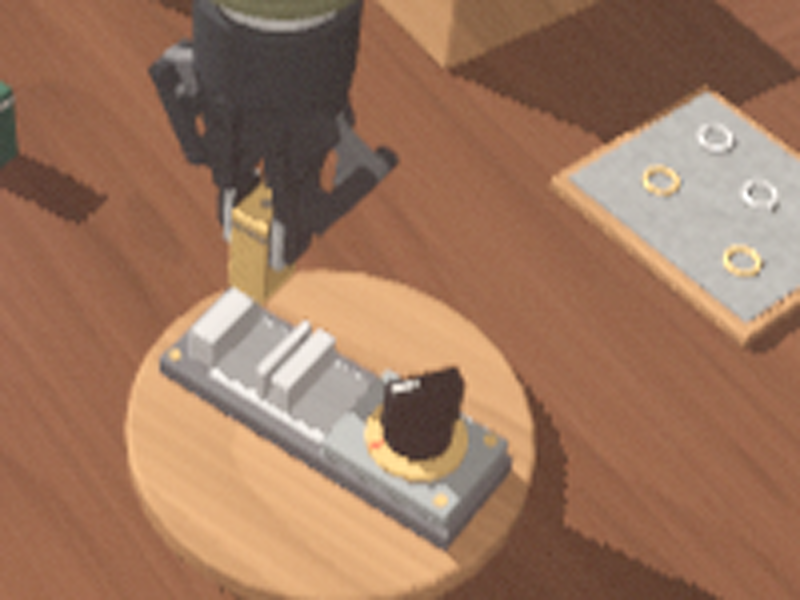

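Run:
```python
from h import *
d=load("w7"); s=load("s7")
b=atz(d,(320.8,293.8),160.6);print("dot",b)
b6=atz(load("w6"),(320.8,293.8),58);print("dot w6",b6)
print(proj(d,[[479.2,-4.5,39.5],[528.1,13.3,39.6],[490.6,-23.9,62],[485.4,-9.1,62],[500.4,-50.4,62]]).round(1))
y=np.array([-np.sin(np.radians(19.8)),np.cos(np.radians(19.8))]);x=np.array([y[1],-y[0]])
e=b[:2]-[516.4,-31.6];print("rel vice x,y",e@x,e@y)
crop("w7",220,140,180,130,4.4,"w7c")
```

```text
dot [517.92339719 -28.88584158 160.6       ]
dot w6 [607.5893186  239.51834272  58.        ]
[[370.8 169.1]
 [368.2 236.4]
 [342.1 181.1]
 [365.8 181.3]
 [299.3 181.4]]
rel vice x,y 2.352723498113344 2.0376670610494614
```

View pics/w7c.png

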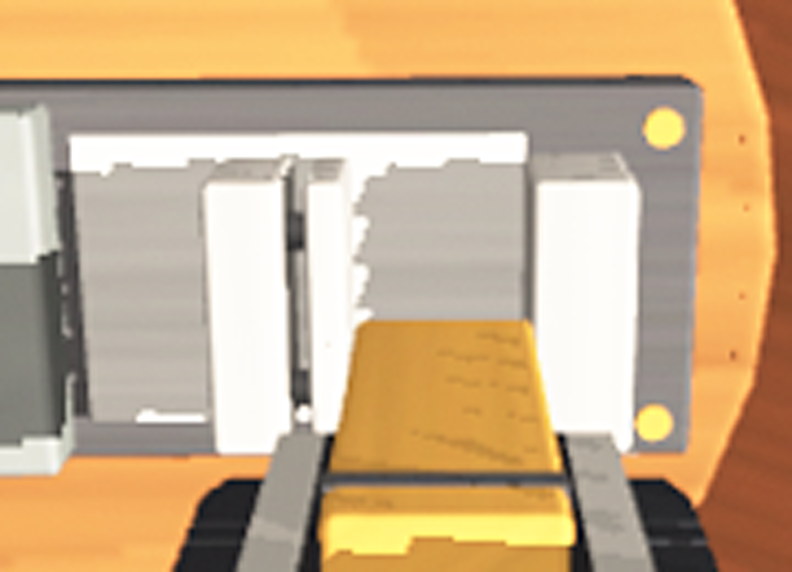

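Run:
```python
from h import *
d=load("w7")
y=np.array([-np.sin(np.radians(19.8)),np.cos(np.radians(19.8))]);x=np.array([y[1],-y[0]])
P=lambda p:(220+p[0]/4.4-.4,140+p[1]/4.4-.4)
for z in (100.6,102.6,104.6):
  for p in [(358,320),(532,320)]:
    e=atz(d,P(p),z)[:2]-[516.4,-31.6];print(z,"bottom corner rel x,y",(e@x).round(2),(e@y).round(2))
for z in (160.6,):
  for p in [(320,516),(577,516)]:
    e=atz(d,P(p),z)[:2]-[516.4,-31.6];print(z,"top corner rel x,y",(e@x).round(2),(e@y).round(2))
```

```text
100.6 bottom corner rel x,y -12.07 -9.03
100.6 bottom corner rel x,y -12.11 12.91
102.6 bottom corner rel x,y -12.7 -8.9
102.6 bottom corner rel x,y -12.73 12.78
104.6 bottom corner rel x,y -13.32 -8.77
104.6 bottom corner rel x,y -13.36 12.66
160.6 top corner rel x,y -13.25 -8.7
160.6 top corner rel x,y -13.29 13.29
```

```bash
python3 -m jog '[[0.008,-0.002,0,0,0,0],[0.008,-0.002,0.05,0,0,0],[0.008,-0.002,0.1,0,0,0],[0.008,-0.002,0.15,0,0,0],[0.008,-0.002,0.2,0,0,0],[0.008,-0.002,0.22,0,0,0],[0.008,-0.002,0.23,0,0,0],[0.008,-0.002,0.23,0,0,0],[0.008,-0.002,0.23,0,0,0]]'
python3 - <<'E'
from h import *
R=Ro.from_euler('xyz',[180,0,199.8],degrees=True)
print(cmd([514.2,-30.6,65.5],R),r.sense()["wrist_torque"])
snap("wrist","w8");snap("side","s8"); crop("s8",280,120,200,150,4,"s8c"); crop("w8",200,160,200,160,4,"w8c")
E
```

```text
time: 8.75
tool_pos: [514.6, -31.5, 73.3]
tcp_rot: [-180.0, 0.0, -160.2]
ft_force: [0.4, -0.6, -1.8]
finger_gap: 21.7
(array([0.0005, 0.004 , 0.0314]), array([-0.0001,  0.0003, -0.    ])) [ 0.0328097  -0.0798048   0.00683987]
```

View pics/s8c.png

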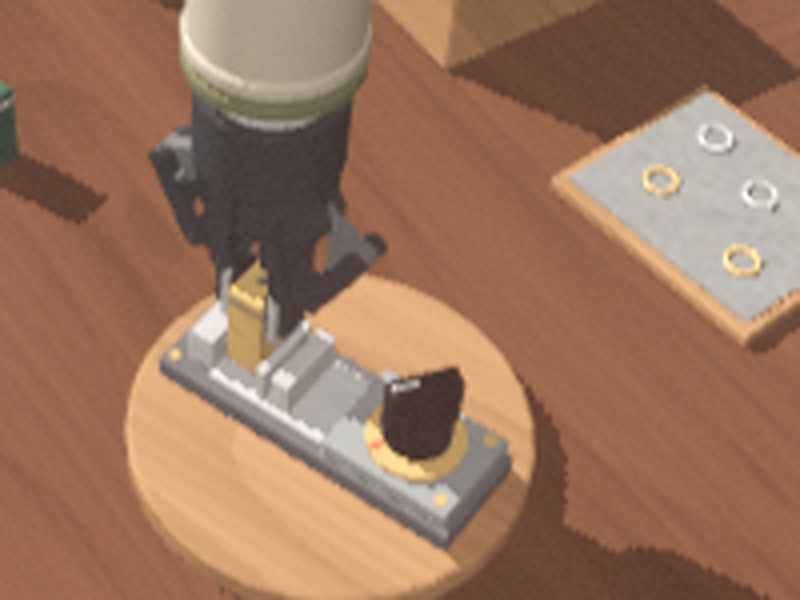

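View pics/w8c.png

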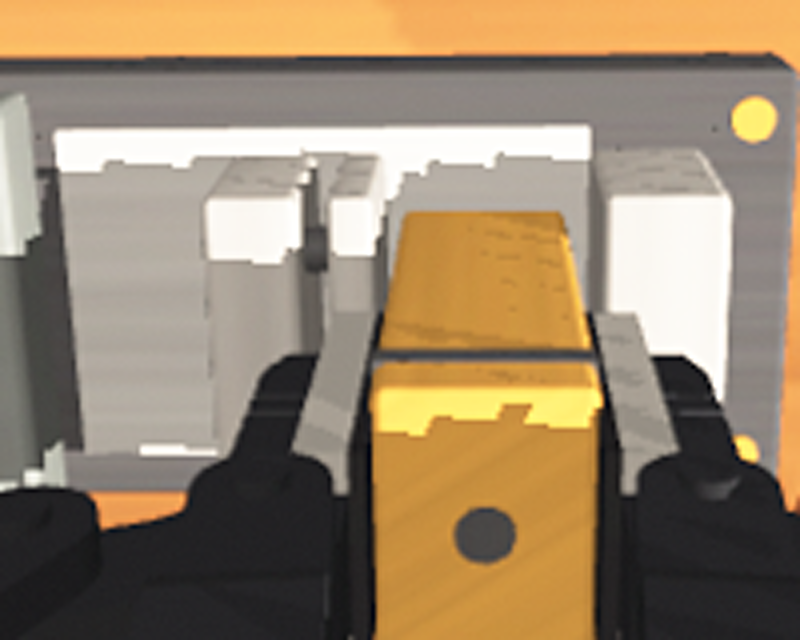

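```bash
python3 - <<'E'
from h import *
d=load("w8")
y=np.array([-np.sin(np.radians(19.8)),np.cos(np.radians(19.8))]);x=np.array([y[1],-y[0]])
for p in [(400,213),(565,213)]:
    e=atz(d,(199.6+p[0]/4,159.6+p[1]/4),45.8)[:2]-[516.4,-31.6];print("bottom corner rel x,y",(e@x).round(2),(e@y).round(2))
E
python3 -m jog '[[0,0.002,0.008,0,0,0],[0,0.002,0.014,0,0,0],[0,0.002,0.018,0,0,0],[0,0.002,0.022,0,0,0],[0,0.002,0.022,0,0,0],[0,0.002,0.022,0,0,0]]'
python3 -m jog '[[0,0,0.004,0,0,0],[0,0,0.004,0,0,0],[0,0,0.004,0,0,0]]'
```

```text
bottom corner rel x,y -14.46 -11.27
bottom corner rel x,y -14.47 11.37
time: 9.45
tool_pos: [514.0, -30.9, 67.3]
tcp_rot: [180.0, -0.0, -160.2]
ft_force: [-0.6, 0.4, -2.4]
finger_gap: 21.5
time: 9.75
tool_pos: [514.0, -31.0, 66.3]
tcp_rot: [180.0, -0.0, -160.2]
ft_force: [-0.8, 0.3, -1.7]
finger_gap: 21.5
```

```bash
python3 -m jog '[[0,0,0.003,0,0,0],[0,0,0.003,0,0,0],[0,0,0.003,0,0,0]]'
python3 -m jog '[[0,0,0.003,0,0,0],[0,0,0.003,0,0,0],[0,0,0.003,0,0,0]]'
```

```text
time: 10.05
tool_pos: [514.0, -30.9, 65.5]
tcp_rot: [180.0, -0.0, -160.2]
ft_force: [-0.3, -0.5, -2.6]
finger_gap: 21.1
time: 10.35
tool_pos: [514.1, -31.0, 65.4]
tcp_rot: [-180.0, 0.0, -160.2]
ft_force: [-3.7, 1.1, 6.9]
finger_gap: 21.5
```

```bash
python3 -m jog '[[0,0,-0.001,0,0,0],[0,0,-0.001,0,0,0]]';python3 -m jog '[[0,0,0,0,0,0],[0,0,0,0,0,0],[0,0,0,0,0,0],[0,0,0,0,0,0]]' 0.5
python3 - <<'E'
from h import *
snap("side","s9"); crop("s9",280,120,200,150,4,"s9c");snap("wrist","w9"); crop("w9",200,160,200,160,4,"w9c")
E
```

```text
time: 10.55
tool_pos: [514.1, -31.0, 65.4]
tcp_rot: [-180.0, 0.0, -160.2]
ft_force: [-3.1, 0.0, 5.4]
finger_gap: 21.4
time: 10.95
tool_pos: [514.0, -30.9, 64.9]
tcp_rot: [180.0, 0.0, -160.2]
ft_force: [0.7, -0.5, 0.0]
finger_gap: 42.5
```

View pics/s9c.png

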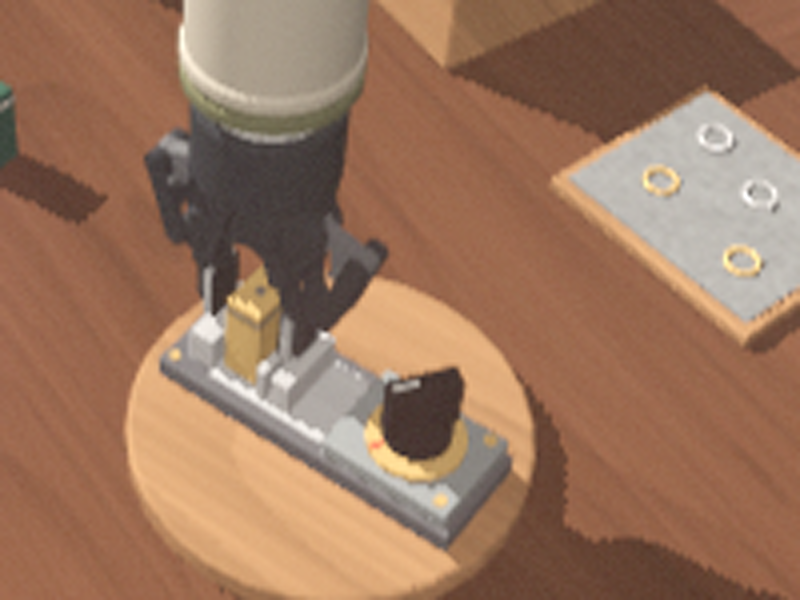

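View pics/w9c.png

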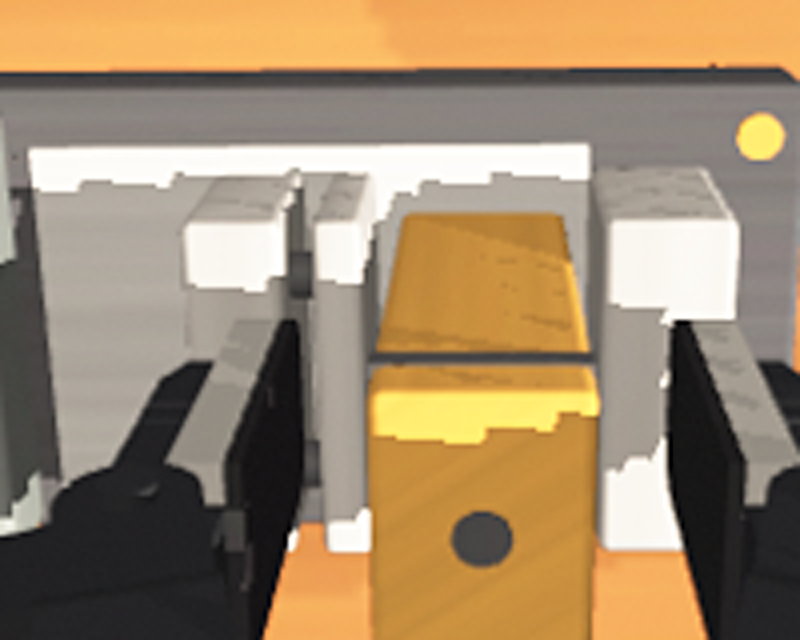

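```bash
python3 -m jog '[[0,0,-0.08,0,0,0],[0,0,-0.18,0,0,0],[0,0,-0.3,0,0,0],[0,0,-0.36,0,0,0],[0,0,-0.36,0,0,0],[0,0,-0.36,0,0,0]]'
python3 - <<'E'
from h import *
print(cmd([550.8,-126.8,150],Ro.from_euler('xyz',[180,0,165],degrees=True)))
E
```

```text
time: 11.65
tool_pos: [513.8, -30.9, 154.2]
tcp_rot: [180.0, -0.0, -160.2]
ft_force: [-0.6, 0.7, -0.2]
finger_gap: 42.6
(array([-0.0095, -0.411 ,  0.0168]), array([ 0.000e+00, -1.000e-04,  1.933e-01]))
```

```bash
python3 -m jog '[[-0.003,-0.1,0,0,0,0.04],[-0.005,-0.2,0,0,0,0.08],[-0.008,-0.3,0,0,0,0.12],[-0.0095,-0.411,0.017,0,0,0.16],[-0.0095,-0.411,0.017,0,0,0.193],[-0.0095,-0.411,0.017,0,0,0.193],[-0.0095,-0.411,0.017,0,0,0.193]]'
python3 - <<'E'
from h import *
print(cmd([550.8,-126.8,150],Ro.from_euler('xyz',[180,0,165],degrees=True)))
snap("wrist","w10")
E
```

```text
time: 12.35
tool_pos: [550.0, -126.3, 149.0]
tcp_rot: [180.0, -0.2, 165.2]
ft_force: [-0.0, -0.3, 1.0]
finger_gap: 42.6
(array([-0.0035, -0.0011, -0.004 ]), array([ 0.0001, -0.0009,  0.0013]))
```

View pics/w10.png

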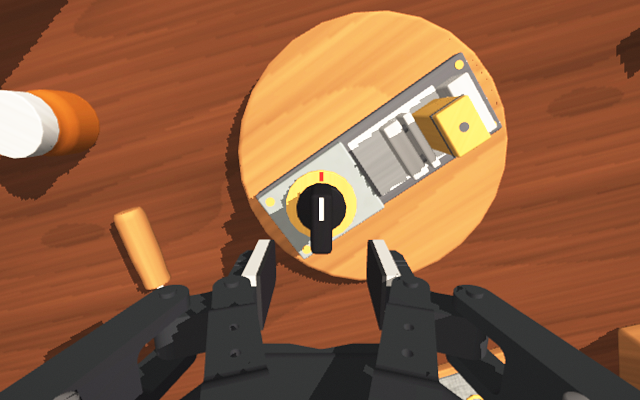

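```bash
python3 -m jog '[[-0.0035,-0.001,0,0,0,0],[-0.0035,-0.001,0.08,0,0,0],[-0.0035,-0.001,0.16,0,0,0],[-0.0035,-0.001,0.24,0,0,0],[-0.0035,-0.001,0.3,0,0,0],[-0.0035,-0.001,0.312,0,0,0],[-0.0035,-0.001,0.312,0,0,0],[-0.0035,-0.001,0.312,0,0,0]]'
python3 - <<'E'
from h import *
print(cmd([550.8,-126.8,70],Ro.from_euler('xyz',[180,0,165],degrees=True)))
print(r.sense()["wrist_torque"],r.sense()["joint_pos"])
snap("wrist","w11")
E
```

```text
time: 13.2
tool_pos: [552.6, -127.5, 73.9]
tcp_rot: [-180.0, 0.1, 165.1]
ft_force: [0.2, -0.2, 0.4]
finger_gap: 43.0
(array([0.0076, 0.0008, 0.0157]), array([-0.    ,  0.0005,  0.0004]))
[ 0.00240861 -0.05334747  0.05642606] [-1.81693247e+01  9.85840938e+00  9.96669700e+01 -1.07864400e-03
  7.03822739e+01 -9.32445939e+01]
```

View pics/w11.png

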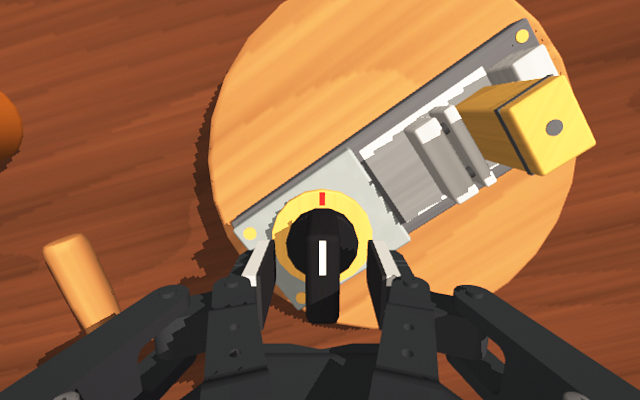

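```bash
python3 -m jog '[[0.006,0.001,0.012,0,0,0],[0.006,0.001,0.012,0,0,0],[0.006,0.001,0.012,0,0,0]]'; python3 -m jog '[[0,0,0,0,0,0],[0,0,0,0,0,0],[0,0,0,0,0,0],[0,0,0,0,0,0],[0,0,0,0,0,0]]' 0 90;  python3 - <<'E'
from h import *
s=r.sense();print(s["wrist_torque"],s["ft_force"],s["tcp_rot"])
E
```

```text
time: 13.55
tool_pos: [550.5, -126.7, 70.0]
tcp_rot: [-180.0, 0.0, 165.1]
ft_force: [-0.3, -0.1, 0.1]
finger_gap: 42.5
time: 14.05
tool_pos: [550.6, -126.5, 70.1]
tcp_rot: [180.0, 0.0, 165.1]
ft_force: [-1.7, 2.5, 5.2]
finger_gap: 12.7
[0.3910482  0.28500133 0.03694855] [-1.74889114  2.51459633  5.21448209] [1.79986614e+02 1.45048807e-02 1.65063743e+02]
```

```bash
cat > st.py <<'E'
from h import *
s=r.sense();print("Tz %.3f yaw %.2f t %.2f F %s gap %.1f"%(s["wrist_torque"][2],s["tcp_rot"][2],s["time"],s["ft_force"].round(1),s["finger_gap"]))
E
python3 -m jog '[[0,0,0,0,0,0.016],[0,0,0,0,0,0.03],[0,0,0,0,0,0.03],[0,0,0,0,0,0.03]]' >/dev/null;python3 st.py; python3 -m jog '[[0,0,0,0,0,0.016],[0,0,0,0,0,0.03],[0,0,0,0,0,0.03],[0,0,0,0,0,0.03]]' >/dev/null;python3 st.py; python3 -m jog '[[0,0,0,0,0,0.016],[0,0,0,0,0,0.03],[0,0,0,0,0,0.03],[0,0,0,0,0,0.03]]'>/dev/null;python3 st.py
```

```text
Tz -0.026 yaw 159.73 t 14.45 F [-0.8  4.   5.3] gap 12.7
Tz -0.069 yaw 154.33 t 14.85 F [-2.   3.2  5.3] gap 12.6
Tz -0.044 yaw 148.93 t 15.25 F [-0.3  4.3  4.3] gap 12.9
```

Run:
```python
from h import *
snap("wrist","w12")
crop("w12",200,0,400,320,2,"w12c")
```

```text
(no output)
```

View pics/w12c.png

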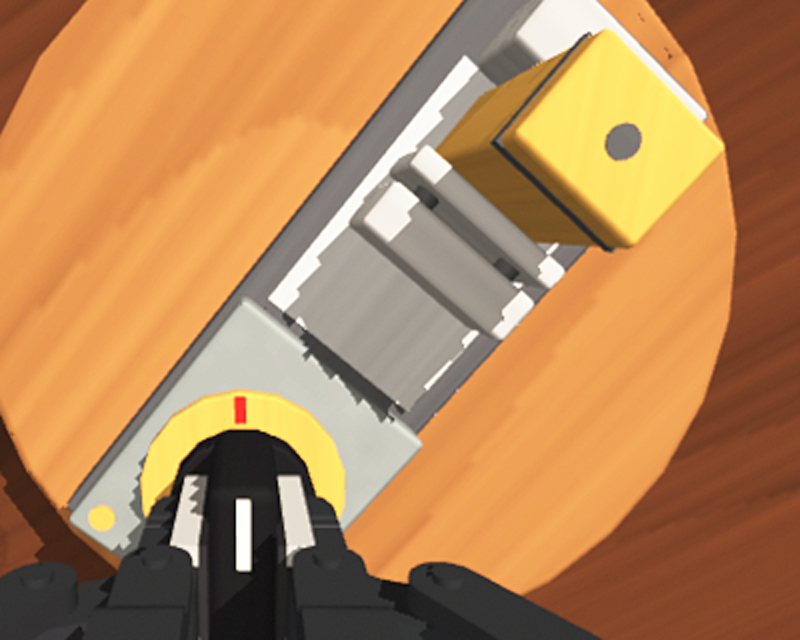

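```bash
for i in 1; do python3 -m jog '[[0,0,0,0,0,0.01],[0,0,0,0,0,0.02],[0,0,0,0,0,0.02],[0,0,0,0,0,0.02]]' >/dev/null;python3 st.py; python3 -m jog '[[0,0,0,0,0,0.01],[0,0,0,0,0,0.02],[0,0,0,0,0,0.02],[0,0,0,0,0,0.02]]' >/dev/null;python3 st.py; python3 -m jog '[[0,0,0,0,0,0.01],[0,0,0,0,0,0.02],[0,0,0,0,0,0.02],[0,0,0,0,0,0.02]]'>/dev/null;python3 st.py; done
```

```text
Tz -0.040 yaw 145.34 t 15.70 F [-0.9  4.3  5.4] gap 12.8
Tz -0.016 yaw 141.74 t 16.10 F [-0.2  5.2  5.5] gap 12.7
Tz -0.038 yaw 138.14 t 16.50 F [-0.2  6.1  5.1] gap 12.5
```

```bash
python3 -m jog '[[0,0,0,0,0,0.01],[0,0,0,0,0,0.02],[0,0,0,0,0,0.02],[0,0,0,0,0,0.02]]' >/dev/null;python3 st.py; python3 -m jog '[[0,0,0,0,0,0.01],[0,0,0,0,0,0.02],[0,0,0,0,0,0.02],[0,0,0,0,0,0.02]]' >/dev/null;python3 st.py
```

```text
Tz -0.079 yaw 134.54 t 16.90 F [-0.5  5.7  5.8] gap 12.7
Tz -0.049 yaw 130.94 t 17.30 F [-0.2  5.7  4.3] gap 12.9
```

```bash
python3 -m jog '[[0,0,0,0,0,0.01],[0,0,0,0,0,0.02],[0,0,0,0,0,0.02],[0,0,0,0,0,0.02]]' >/dev/null;python3 st.py; python3 -m jog '[[0,0,0,0,0,0.01],[0,0,0,0,0,0.02],[0,0,0,0,0,0.02],[0,0,0,0,0,0.02]]' >/dev/null;python3 st.py
```

```text
Tz -0.041 yaw 127.34 t 17.70 F [0.4 5.6 4.2] gap 13.0
Tz 0.008 yaw 123.74 t 18.10 F [1.2 6.6 3.4] gap 12.7
```

```bash
python3 -m jog '[[0,0,0,0,0,0.01],[0,0,0,0,0,0.02],[0,0,0,0,0,0.02],[0,0,0,0,0,0.02]]' >/dev/null;python3 st.py;  python3 - <<'E'
from h import *
snap("wrist","w13")
crop("w13",200,0,400,320,2,"w13c")
E
```

```text
Tz -0.023 yaw 120.15 t 18.50 F [1.1 6.  4.9] gap 12.4
```

View pics/w13c.png

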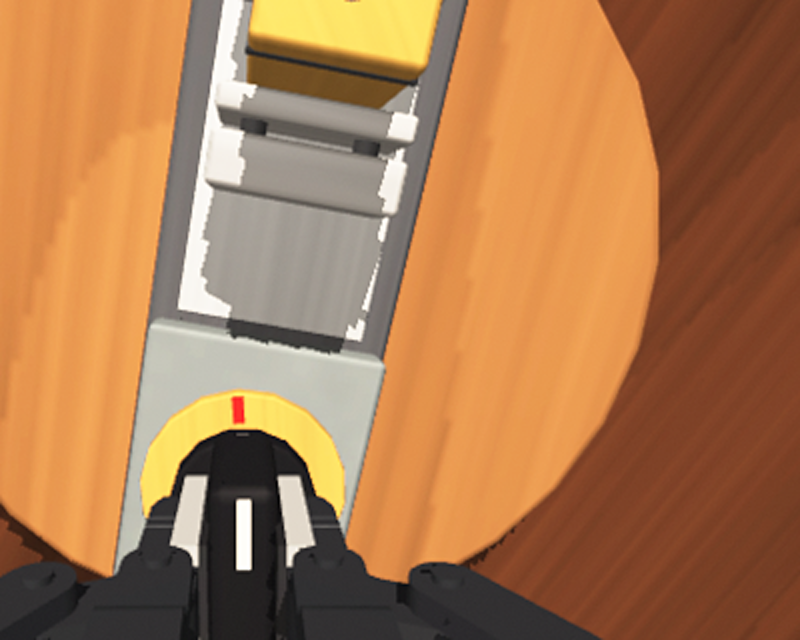

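```bash
python3 -m jog '[[0,0,0,0,0,0.008],[0,0,0,0,0,0.016],[0,0,0,0,0,0.016],[0,0,0,0,0,0.016]]' >/dev/null;python3 st.py; python3 -m jog '[[0,0,0,0,0,0.008],[0,0,0,0,0,0.016],[0,0,0,0,0,0.016],[0,0,0,0,0,0.016]]' >/dev/null;python3 st.py
```

```text
Tz -0.047 yaw 117.27 t 18.95 F [0.7 5.7 3.2] gap 12.3
Tz 0.017 yaw 114.39 t 19.35 F [2.3 6.1 3.2] gap 12.7
```

```bash
python3 -m jog '[[0,0,0,0,0,0.008],[0,0,0,0,0,0.016],[0,0,0,0,0,0.016],[0,0,0,0,0,0.016]]' >/dev/null;python3 st.py; python3 -m jog '[[0,0,0,0,0,0.008],[0,0,0,0,0,0.016],[0,0,0,0,0,0.016],[0,0,0,0,0,0.016]]' >/dev/null;python3 st.py
```

```text
Tz 0.011 yaw 111.51 t 19.75 F [2.8 6.7 3.4] gap 12.8
Tz 0.014 yaw 108.63 t 20.15 F [2.4 6.3 2.4] gap 12.7
```

```bash
python3 -m jog '[[0,0,0,0,0,0.008],[0,0,0,0,0,0.016],[0,0,0,0,0,0.016],[0,0,0,0,0,0.016]]' >/dev/null;python3 st.py
```

```text
Tz 0.047 yaw 105.75 t 20.55 F [3.2 6.5 2.4] gap 12.7
```

```bash
python3 -m jog '[[0,0,0,0,0,0.008],[0,0,0,0,0,0.016],[0,0,0,0,0,0.016],[0,0,0,0,0,0.016]]' >/dev/null;python3 st.py
```

```text
Tz 0.072 yaw 102.88 t 20.95 F [3.1 5.7 3.2] gap 12.5
```

```bash
python3 -m jog '[[0,0,0,0,0,0.008],[0,0,0,0,0,0.016],[0,0,0,0,0,0.016],[0,0,0,0,0,0.016]]' >/dev/null;python3 st.py;python3 - <<'E'
from h import *
snap("wrist","w14"); snap("side","s14")
crop("w14",200,0,400,320,2,"w14c"); crop("s14",280,120,200,150,4,"s14c")
E
```

```text
Tz 0.103 yaw 100.00 t 21.35 F [2.9 6.7 2.7] gap 12.7
```

View pics/w14c.png

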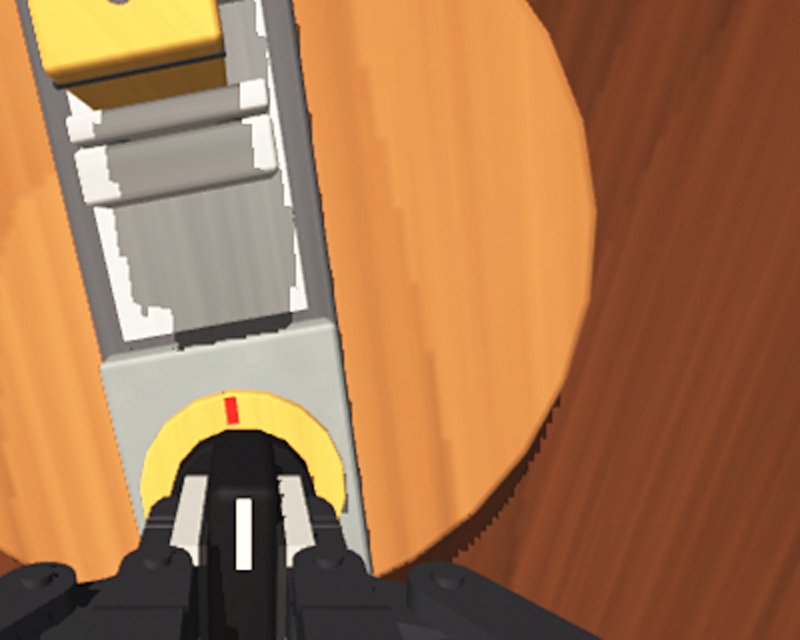

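View pics/s14c.png

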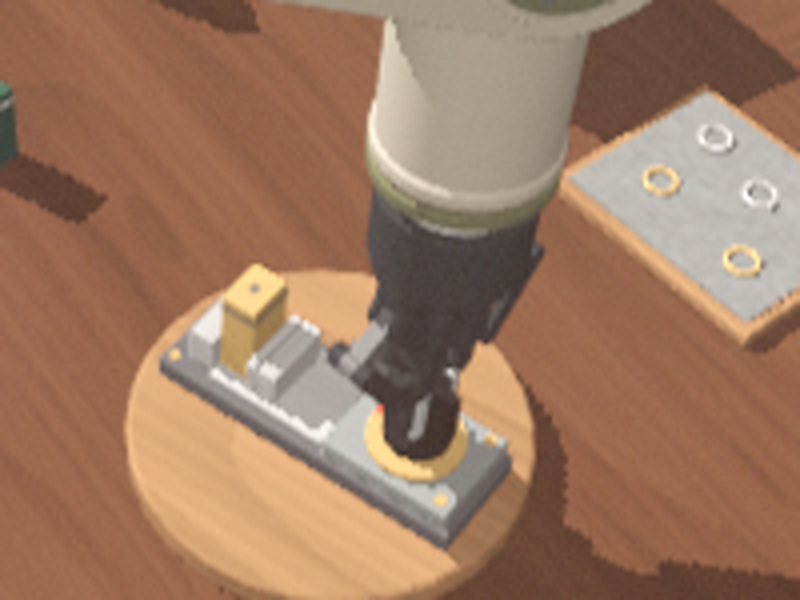

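```bash
python3 -m jog '[[0,0,0,0,0,0.006],[0,0,0,0,0,0.013],[0,0,0,0,0,0.013],[0,0,0,0,0,0.013]]' >/dev/null;python3 st.py
```

```text
Tz 0.099 yaw 97.66 t 21.85 F [4.  7.8 2.5] gap 12.7
```

```bash
python3 -m jog '[[0,0,0,0,0,0.006],[0,0,0,0,0,0.013],[0,0,0,0,0,0.013],[0,0,0,0,0,0.013]]' >/dev/null;python3 st.py
```

```text
Tz 0.123 yaw 95.32 t 22.25 F [4.1 7.  2.1] gap 12.7
```

```bash
python3 -m jog '[[0,0,0,0,0,0.006],[0,0,0,0,0,0.013],[0,0,0,0,0,0.013],[0,0,0,0,0,0.013]]' >/dev/null;python3 st.py
```

```text
Tz 0.087 yaw 92.98 t 22.65 F [4.8 6.8 2.4] gap 12.8
```

```bash
python3 -m jog '[[0,0,0,0,0,0.006],[0,0,0,0,0,0.013],[0,0,0,0,0,0.013],[0,0,0,0,0,0.013]]' >/dev/null;python3 st.py
```

```text
Tz 0.150 yaw 90.64 t 23.05 F [4.4 7.5 1.8] gap 13.1
```

```bash
python3 -m jog '[[0,0,0,0,0,0.006],[0,0,0,0,0,0.013],[0,0,0,0,0,0.013],[0,0,0,0,0,0.013]]' >/dev/null;python3 st.py
python3 - <<'E'
from h import *
snap("wrist","w15")
crop("w15",200,100,250,200,3,"w15c")
E
```

```text
Tz 0.127 yaw 88.30 t 23.45 F [4.2 7.3 2.4] gap 13.0
```

View pics/w15c.png

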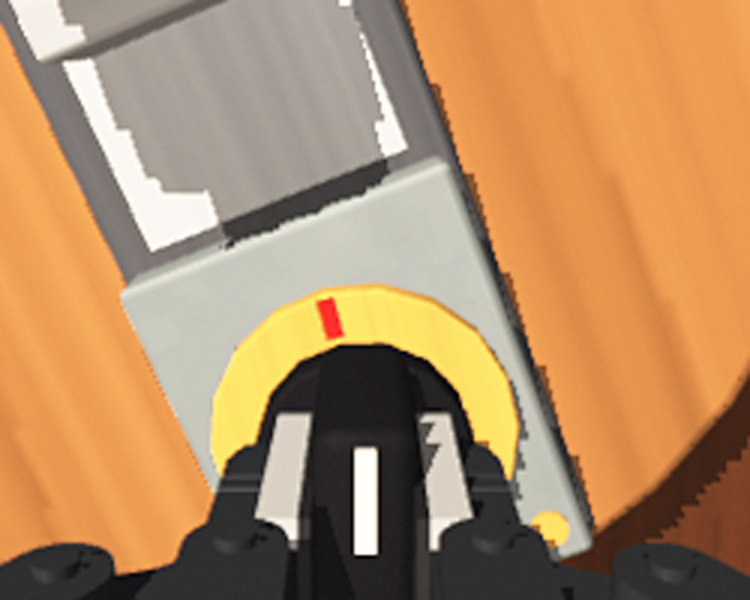

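```bash
python3 -m jog '[[0,0,0,0,0,0.006],[0,0,0,0,0,0.01],[0,0,0,0,0,0.01],[0,0,0,0,0,0.01]]' >/dev/null;python3 st.py;python3 - <<'E'
from h import *
snap("wrist","w16")
crop("w16",200,100,250,200,3,"w16c")
E
```

```text
Tz 0.168 yaw 86.50 t 23.90 F [5.7 7.  0.9] gap 12.4
```

View pics/w16c.png

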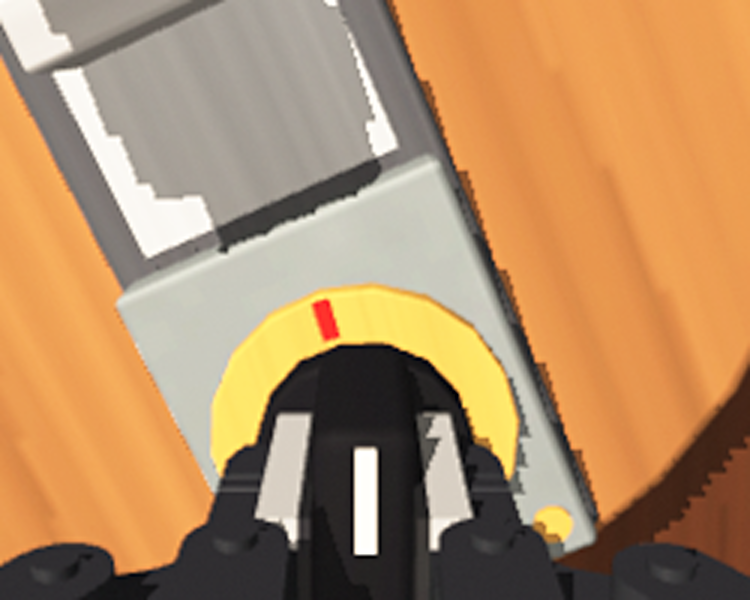

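Run:
```python
from h import *
for tag,px,x0,y0,s in [("w10",(321,176.5),0,0,1),("w14",(231.5,410),200,0,2),("w15",(330,319),200,100,3),("w16",(326,320),200,100,3)]:
    d=load(tag); k=(0 if s==1 else .5-.5/s)
    p=(x0+px[0]/s-k,y0+px[1]/s-k); X=atz(d,p,56.5)
    T=d["extrinsics"]; v=X[:2]-[550.8,-126.8]; a=np.degrees(np.arctan2(v[1],v[0]))
    yaw=np.degrees(np.arctan2(-T[1,1],-T[0,1])) # tool x from cam y
    print(tag,X.round(1),np.hypot(*v).round(1),a.round(1),"yaw",yaw.round(1),"lag",(a-yaw).round(1))
```

```text
w10 [ 530.2 -121.4   56.5] 21.3 165.3 yaw 165.2 lag 0.1
w14 [ 545.1 -105.5   56.5] 22.0 105.0 yaw 100.0 lag 5.1
w15 [ 546.7 -105.2   56.5] 22.0 100.9 yaw 88.2 lag 12.6
w16 [ 546.7 -105.2   56.5] 22.0 100.8 yaw 86.4 lag 14.4
```

```bash
python3 -m jog '[[0,0,0,0,0,0.005],[0,0,0,0,0,0.01],[0,0,0,0,0,0.01],[0,0,0,0,0,0.01]]' >/dev/null;python3 st.py
```

```text
Tz 0.060 yaw 84.69 t 24.35 F [5.3 6.9 0.4] gap 12.8
```

```bash
python3 -m jog '[[0,0,0,0,0,0.005],[0,0,0,0,0,0.01],[0,0,0,0,0,0.01],[0,0,0,0,0,0.01]]' >/dev/null;python3 st.py
python3 - <<'E'
from h import *
snap("wrist","w17")
crop("w17",200,100,250,200,3,"w17c")
E
```

```text
Tz 0.019 yaw 82.89 t 24.75 F [5.2 6.7 1.1] gap 12.3
```

View pics/w17c.png

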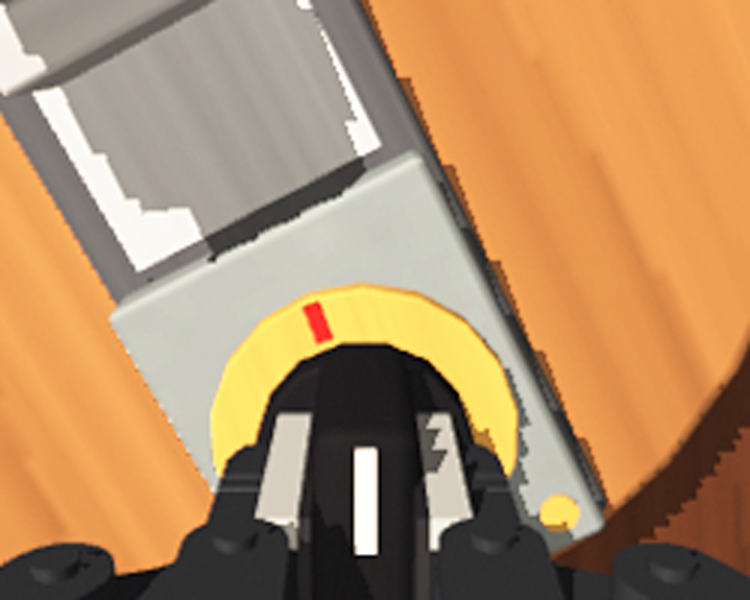

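```bash
python3 -m jog '[[0,0,0,0,0,0],[0,0,0,0,0,0]]' >/dev/null;python3 st.py
python3 - <<'E'
from h import *
d=load("w17"); X=atz(d,(200+318/3-.33,100+323/3-.33),56.5);v=X[:2]-[550.8,-126.8]; a=np.degrees(np.arctan2(v[1],v[0]));print(a, a-82.8, 44*np.sin(np.radians(a-82.8)/2))
E
```

```text
Tz 0.041 yaw 82.89 t 25.00 F [5.5 7.2 1. ] gap 12.8
100.89506630184329 18.09506630184329 6.91916751789314
```

The click showed as a torque fall from 0.168 to about 0.03, with the marks 6.9 mm apart. A second click would only come near 0.95 rad of lag, so I'll take one tiny step to confirm.

```bash
python3 -m jog '[[0,0,0,0,0,0.005],[0,0,0,0,0,0.013],[0,0,0,0,0,0.013],[0,0,0,0,0,0.013]]' >/dev/null;python3 st.py
```

```text
Tz -0.043 yaw 80.55 t 25.40 F [6.5 7.5 0.7] gap 12.8
```

```bash
python3 -m jog '[[0,0,0,0,0,0],[0,0,0,0,0,0],[0,0,0,0,0,0],[0,0,0,0,0,0],[0,0,0,0,0,0]]' 0.6;  python3 -m jog '[[0,0,-0.05,0,0,0],[0,0,-0.12,0,0,0],[0,0,-0.24,0,0,0],[0,0,-0.4,0,0,0],[0,0,-0.5,0,0,0],[0,0,-0.5,0,0,0],[0,0,-0.5,0,0,0]]'
python3 - <<'E'
from h import *
snap("wrist","w18");snap("side","s18"); crop("s18",280,120,200,150,4,"s18c")
E
```

```text
time: 25.9
tool_pos: [550.3, -126.8, 69.7]
tcp_rot: [-180.0, 0.0, 80.5]
ft_force: [-0.4, 0.3, -0.6]
finger_gap: 51.0
time: 26.6
tool_pos: [551.0, -126.9, 196.3]
tcp_rot: [179.9, 0.0, 80.5]
ft_force: [-0.4, 0.0, 0.6]
finger_gap: 51.4
```

View pics/w18.png

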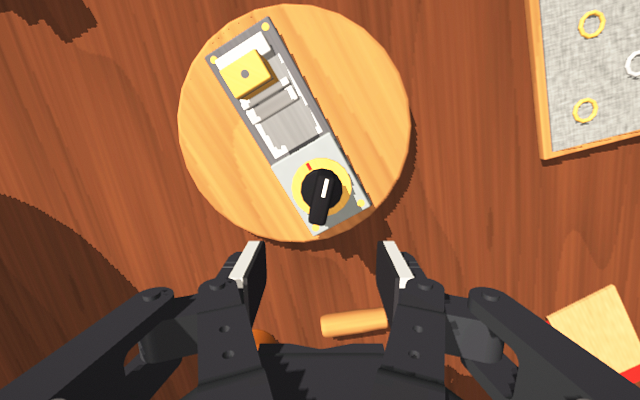

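View pics/s18c.png

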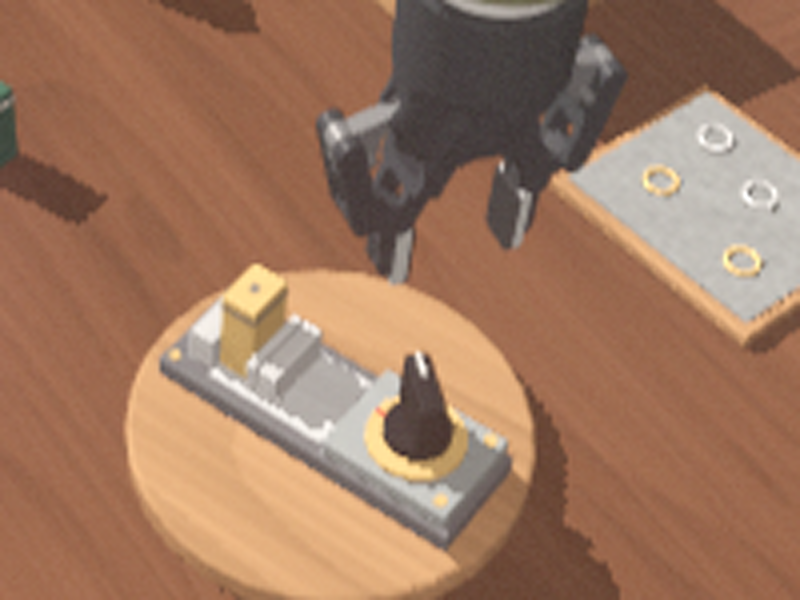

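Run:
```python
from h import *
d=load("w18"); c=np.array([550.8,-126.8])
R=atz(d,(309,167),56.5);W=atz(d,(325,187.5),101);D=atz(d,(245,73.5),96)
for n,X in (("red",R),("white mid",W)): v=X[:2]-c; print(n,X.round(1),np.degrees(np.arctan2(v[1],v[0])).round(1),np.hypot(*v).round(1))
print(D, tri([(d,(245,73.5)),(load("s18"),(280+255/4-.4,120+289/4-.4))]))
y=np.array([-np.sin(np.radians(19.8)),np.cos(np.radians(19.8))]);x=np.array([y[1],-y[0]]); e=D[:2]-[516.4,-31.6];print("blank rel x,y",e@x,e@y)
```

```text
red [ 544.3 -106.7   56.5] 108.1 21.1
white mid [ 556.1 -116.9  101. ] 62.0 11.2
[514.07979253 -28.02327983  96.        ] (array([514.30790203, -28.19045103,  97.11290676]), [0.02, 0.02])
blank rel x,y -0.9714678381082761 4.151209481970815
```

Run:
```python
from h import *
snap("top","t19"); crop("t19",300,140,80,80,7,"t19c")
crop("w18",270,140,110,100,7,"w18c")
```

```text
(no output)
```

View pics/w18c.png

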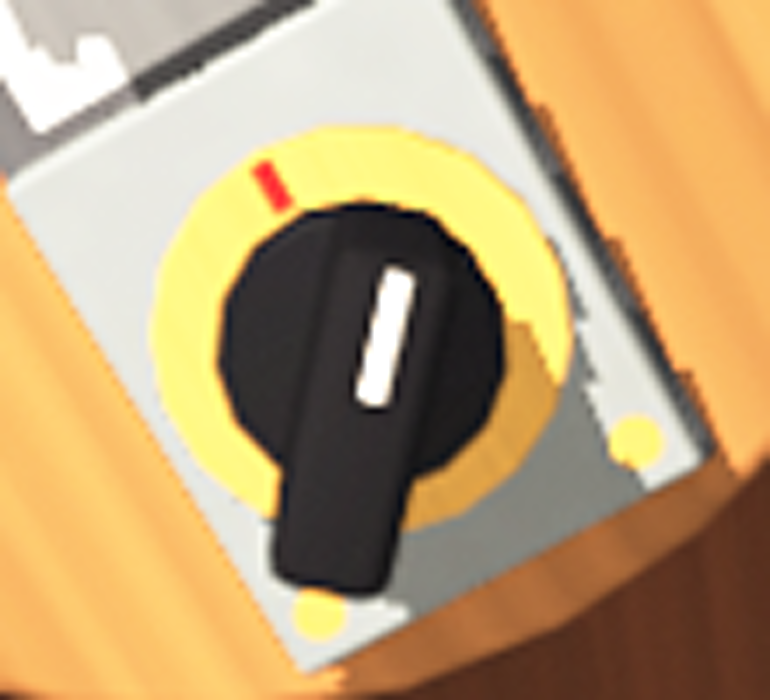

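View pics/t19c.png

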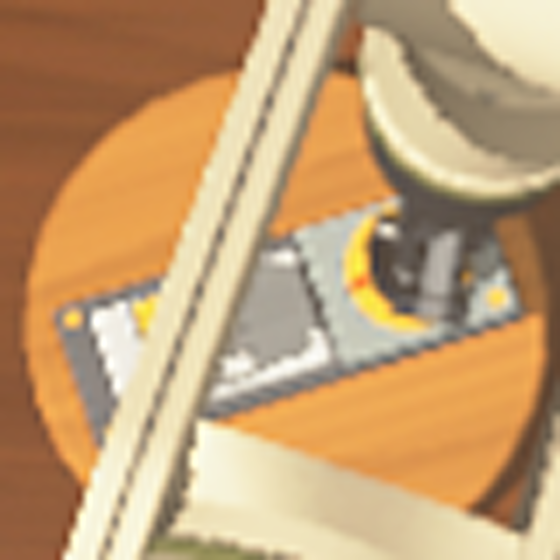

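Run:
```python
from h import *
d=load("w18"); P=lambda x,y:(270+x/7-.43,140+y/7-.43)
R=[atz(d,P(*p),56.5) for p in [(262,163),(283,211)]];W=[atz(d,P(*p),101) for p in [(400,272),(374,402)]]
for n,(o,i) in (("red",R),("white",W)): v=o-i; print(n,o.round(1),i.round(1),np.degrees(np.arctan2(v[1],v[0])).round(1))
m=(R[0]+R[1])/2;v=m[:2]-[550.8,-126.8];print(np.degrees(np.arctan2(v[1],v[0])),np.hypot(*v))
```

```text
red [ 543.2 -102.8   56.5] [ 544.7 -109.2   56.5] 103.4
white [ 558.5 -110.3  101. ] [ 553.4 -123.9  101. ] 69.6
108.29711990878933 21.873514701701136
```

```bash
python3 -m jog '[[0,0,0,0,0,0],[0,0,0,0,0,0]]'; python3 -c "
from bench import r
print(r.hand_in())"
```

```text
time: 26.95
tool_pos: [549.8, -126.5, 193.7]
tcp_rot: [-179.9, -0.0, 80.5]
ft_force: [-0.0, -0.2, 0.0]
finger_gap: 51.4
the job is handed in; nothing more can be done
None
```

The blank is standing upright and clamped in the vice, the clutch clicked once, and I handed the job in at about 27 s of the 72 s allowed.

**Placing:** I picked up the brass blank nearest the base and set it on the bed with about 10 N of contact. I then let go of it, and it stood on its own.

**Clicking:** I turned the knob clockwise about 1.5 rad. The at-rest torque climbed from about -0.05 to 0.168 N m, then fell to -0.043 N m over three small steps. I stopped there and released the knob, and it hopped forward to its next rest.

**Last checks:**
- **Marks:** The red and white marks are about 13–15 mm apart, which fits one click. A first, rougher reading gave about 17 mm.
- **Before the drop:** The marks were about 5.5 mm apart just before the torque fell, slightly over the stated 5 mm, so I relied on the torque for the click itself.
- **Blank:** It is upright, its top measured at 97 mm against 96 mm expected. It sits about 1 mm off the middle of the jaws and 4 mm towards the fixed jaw; tight against the jaw would be 5 mm, so this is within measuring error.
- **Bystanders:** My moves kept well away from the stone, jar and graver. I took no final picture to confirm they had not moved.
- **Arm:** The gripper is clear of everything and reads no force.

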